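# Clamp a planet gear in a sprung-jaw fixture and lock it with a taper wedge

### The arm

A 6-joint arm with a two-finger parallel gripper is mounted at the origin on a cart in front of the work surface, level with it; the furniture and walls round the work are solid. World frame = base frame: x ahead of the robot, y to its left, z up, the work surface at z = 0. Lengths are in mm, angles in rad, forces in N, time in s.
With the tool pointing down it reaches from about 350 to 775 mm from the base axis. Payload 7.3 kg.
Tool frame: the origin (TCP) lies midway between the tips of the shut fingers; the grasp point (between the pads) lies 19 mm behind it; z points along the fingers, y is the line along which they close (so a half turn about z gives the same grasp; the last joint's range is limited). The gripper opens to 92 mm and grips with 3 to 60 N. Pads are 19 mm wide; open, the fingers measure 130 mm over their backs; the gripper's body (75 mm by 190 mm) begins 47 mm behind the grasp point.
Start: joints at [-1.427, 0.342, 1.524, -0, 1.275, -0.146], TCP at [150.047, -503.121, 226.741] pointing down, gripper open.
Joint ranges: [-2.53, 2.53], [-0.77, 2.02], [0.04, 2.7], [-1, 4.14], [0.28, 2.66], [-3.11, 3.11]. Speed limits (rad/s): [2.57, 2.57, 3.14, 3.14, 3.14, 3.14].

### API

Orientations are given as [roll, pitch, yaw] about the fixed x, y, z axes, in that order (R = Rz(yaw) Ry(pitch) Rx(roll)).
In Python, from plant import bot gives the robot as it stands.
- The arm moves only by the tool jog_arm, never from a script. Its arguments are lists of equal length, an entry for each row: "dp": the shift along the tool's x, y, z in m, a list of three; "twist": the turn about the tool's z in degrees. A call has 1 to 10 rows; each row shifts and turns the commanded pose from where the row before left it, along the tool's axes as they then stand; what a row does not reach is not made up. A row lasts 1/8 s, in which the tool goes at most 62.5 mm and 10.7 degrees, less where a joint would pass 70% of its speed; a pose out of reach is approached as far as the arm can. A call is refused whole if a number of a shift passes 0.0625 or a number of a turn 10.7, either way. A call with a gripper value outside its range is refused whole. "jaw" is the finger opening in m, from 0 to 0.0918, set as the call begins (left out, the last holds). The fingers move at their own pace and stop on an object; the grip force is fixed at half the most. Time passes only in rows, so rows that do not move let the fingers close. It gives the time, the measured TCP pose, the force, the opening and the grip force at its end, in the units of the state.
- bot.get_obs(): the state, without advancing time (a new reading comes with each control period).
- bot.capture(name): name is "side" or "top"; returns the picture (480x640x3 uint8, blue, green, red); there is no depth.
- bot.camera_params(name): a dict with "fx", "fy", "cx", "cy" (pixels), "R" (3x3) and "t" (3): a world point X has camera coordinates R X + t. Camera axes: x right, y down, z forward; pixel columns grow to the right and rows downward; lengths in mm; the calibration is good to about 2 mm. A picture is of the moment at which its call begins. camera_params takes no time and is no camera call.
- bot.close_job(): hands the job in; it is judged then, once.
Trained networks look in the newest picture that a camera, given by its name, has taken for a name from the list of things; names that differ only in an ending like _2 or _b are one class to them, and where a whole thing is asked for, a point or a joint stands for the part that bears it (a point fixed in the world has none). Each returns a list of dicts, best first, with "confidence" (0 to 1); they miss things now and then, are a little off and sometimes report something else, mostly with a low value. They report only what shows in the picture. A call takes as long as a camera call. They do not tell look-alikes from the thing itself.
- bot.find_in(camera, label): "bbox" ([centre column, centre row, width, height] in pixels, round what is visible of it).
- bot.masks_of(camera, label): "pixels" (480x640 bool, what is visible of it) and "bbox" ([centre column, centre row, width, height] in pixels, round what is visible of it).
The state is a dict: "time": time; "joint_positions": joint angles; "dq": joint speeds; "tau": joint torques, N m; "tool_pos": TCP position; "tcp_rot": TCP orientation; "contact_force": force on the tool from outside, world axes, zero at the start; "moment": the same for the moment, N m; "grip_width": finger opening in mm; "finger_force": force on a finger pad.
Only numpy, scipy, OpenCV 4.12 (cv2) and the standard library are available. Lean on these libraries where they do the work, as an engineer would, in place of code of your own. Each camera call takes 0.05 s, during which the arm holds its last target. There are 200 camera calls.

### The job

Clamp the 60 mm planet gear in the holding fixture so that its bore can be honed: use the gear to press the sprung jaw back, set it flat on the base plate against the vee and let the jaw close on it. Then slide the steel taper wedge, thin end first, into the slot behind the jaw and tap its thick end until it locks tight, firmly but not so hard that the jaw bruises the gear's teeth. Leave the other two gears where they lie.

Things in the scene. Friction and masses are not known exactly. Their poses are not given: they have to be found in the camera images.
- fixture: Holding fixture bolted to the bench: bright base plate 196 x 180 mm, 14 mm thick, that carries a low dark vee block, nearer the robot (-x) the sprung jaw, and behind that the abutment. Origin on the bench under the centre of the seated gear; +x runs from jaw to vee, z up. The plate spans x = -132 to 64 mm, y = -90 to 90 mm.
- seat (a point): Point on the plate's top (14 mm above the bench) under the axis of a gear that sits home in the vee; axes as the fixture's. The vee (120 degrees, open to -x) fits a 60 mm circle about this point, spans x = 17 to 61 mm and 36 mm to each side in y, and rises only 10 mm above the plate.
- jaw: Sprung jaw. Origin at the foot of its nose face, at plate level, in the middle; axes as the fixture's. Nose: flat-ended bar 24 mm wide, 30 mm tall. Its block: 22 to 48 mm behind the nose face, 62 mm long in y, 46 mm tall. Slides along x only: nose at x = -21 mm of the fixture at rest, -30 mm on the seated gear; goes back 24 mm. Springs push it to +x with 6 N at rest, 0.35 N more per mm.
- slot_mouth (a point): Middle of the wide end (y = -31 mm) of the wedge slot behind the jaw, on the plate's top, at x = -86 mm of the fixture; axes as the fixture's. The slot runs 62 mm along +y, open at both ends, and narrows by 0.12 mm per mm, half on each wall, like the wedge. Guide rods with coil springs bridge it 29 mm above the plate, so the wedge goes in along the plate.
- slot_far_end (a point): Middle of the slot's narrow end (y = +31 mm), on the plate's top. The abutment, the slot's robot-side wall (46 mm tall, 62 mm long, with 10 mm high feet out to y = 55 mm each side), is bolted through long holes: its setting is not measured, so with the gear clamped the slot is 13.5 to 18.5 mm wide at its mid-length and its middle up to 2 mm off in x.
- gear_60_centre (a point): Centre of the gear to be clamped: bright spur gear, 60 mm diameter, 18 mm thick over the teeth, with a bore, lying flat on the bench (centre 9 mm up), 0.16 kg. Of the three gears it is the middle one in diameter and in height. z along its axis; its turn does not matter.
- wedge_centre (a point): Centre of the loose taper wedge: plain steel, 140 mm long, 26 mm high, upright as it is used (centre 13 mm up), 0.3 kg. x points from the thick end (25.4 mm) to the thin end (8.6 mm), both sides tapering alike; 17 mm thick here. In the slot its x points along the fixture's +y. It binds with its centre somewhere from y = -29 to +13 mm of the fixture, not known beforehand.
- wedge_thin_end (a point): Middle of the wedge's thin end face, 70 mm from its centre; axes as the wedge's.
- wedge_thick_end (a point): Middle of the wedge's thick end face (25 x 26 mm), 70 mm from its centre; axes as the wedge's. Pushed here, the wedge slides easily (a few N) until it binds; then the resistance climbs steeply and friction keeps it. A push or tap of 15 to 25 N locks it; under 8 N it is only finger-tight, and much over 40 N bruises the teeth.
- gear_48_centre (a point): Centre of the smallest gear: 48 mm diameter, 22 mm tall, a bystander.
- gear_68_centre (a point): Centre of the largest gear: 68 mm diameter, 12 mm tall, a bystander.
Mind the look-alikes: they are no part of the job. What is shaped like the part that bears wedge_centre but pink is not meant. Leave any red look-alike of the part that bears gear_60_centre alone.

How it is judged:
By the outcome, as a careful person would: the job done as asked, in the order asked, and still so for the second after the job is handed in, with the robot touching nothing.
It also fails if it takes over 69 s, if anything falls off the work surface, if the arm or the gripper's body presses on something with over 40 N, if the wrist force passes 120 N, or if a joint passes its speed limit or range.

## Working session

There is one attempt and no reset: what is moved stays moved. The work goes in short steps, Python scripts to look and compute and a tool call to move; the robot and the scene stay as the last step left them, time stands still between calls to the robot, and variables do not carry over. Pictures are saved under pics/ and viewed, at most 10 in all, crops included, and the job is handed in when it is done.

Besides the shell and the picture viewer there is one more tool, called after "Request:" by a JSON object that holds its "name" and its "arguments", one argument or row to a line. jog_arm: Moves the arm, as the interface text tells. Its arguments: {"type":"object","properties":{"dp":{"type":"array"},"twist":{"type":"array"},"jaw":{"type":"number"}},"required":["dp","twist"]}

```bash
mkdir -p pics
cat > h.py <<'E'
import numpy as np,cv2
from plant import bot
def ray(cam,u,v,z):
    p=bot.camera_params(cam);R=np.array(p["R"]);t=np.array(p["t"])
    c=-R.T@t; d=R.T@np.array([(u-p["cx"])/p["fx"],(v-p["cy"])/p["fy"],1]); return c+d*(z-c[2])/d[2]
def proj(cam,X):
    p=bot.camera_params(cam);c=np.array(p["R"])@np.array(X,float)+np.array(p["t"]);return np.array([p["fx"]*c[0]/c[2]+p["cx"],p["fy"]*c[1]/c[2]+p["cy"]])
E
python3 - <<'E'
from h import *
for c in("top","side"):
    im=bot.capture(c);cv2.imwrite(f"pics/{c}0.png",im)
    p=bot.camera_params(c);print(c,-np.array(p["R"]).T@np.array(p["t"]),np.round(p["R"],2).tolist(),p["fx"])
    for l,z in(("gear_60_centre",18),("wedge_centre",26),("fixture",14),("jaw",60),("slot_mouth",14),("slot_far_end",14),("seat",14),("gear_48_centre",22),("gear_68_centre",12),("wedge_thin_end",13),("wedge_thick_end",13)):
        for d in bot.find_in(c,l)[:3]:
            b=d["bbox"];print(l,round(d["confidence"],2),np.round(b,1),np.round(ray(c,b[0],b[1],z)[:2],1))
o=bot.get_obs();print(o["time"],o["tool_pos"],o["tcp_rot"],o["grip_width"])
E
```

```text
top [ 311.10681108  -75.48553554 1654.91573193] [[0.02, -1.0, 0.0], [-0.99, -0.02, -0.12], [0.12, 0.0, -0.99]] 612.273339134686
gear_60_centre 0.92 [183.8 246.4  26.5  22.4] [463.7 310.5]
gear_60_centre 0.89 [151.6 282.6  25.6  20.6] [365.4 392.2]
gear_60_centre 0.44 [263.1 214.   66.8  76.8] [555. 100.]
wedge_centre 0.92 [512.4 189.1  25.1  54.9] [ 632.6 -572.4]
wedge_centre 0.82 [388.  249.9  50.7  18.5] [ 462.3 -237. ]
fixture 0.97 [265.6 214.3  66.1  72.7] [554.9  93.7]
jaw 0.77 [261.6 226.2  27.7  43.1] [516.3  98.6]
slot_mouth 0.63 [265.9 213.2  66.4  77.7] [557.9  93. ]
slot_far_end 0.97 [263.6 213.2  64.4  71.3] [557.8  99.2]
slot_far_end 0.74 [142.3 224.9  24.5  23.9] [520.6 426.1]
seat 0.97 [264.4 212.6  66.2  75.2] [559.5  97.1]
gear_48_centre 0.74 [387.2 251.6  51.8  14.2] [ 458.1 -235.3]
gear_48_centre 0.53 [178.3 202.6  18.6  14.8] [581.8 329.5]
gear_68_centre 0.9 [143.2 224.9  25.7  27.1] [520.9 424.3]
wedge_thin_end 0.75 [510.8 191.6  28.7  46.5] [ 628.2 -571.9]
wedge_thin_end 0.66 [388.1 251.7  51.7  19.8] [ 458.6 -238.6]
wedge_thick_end 0.71 [512.9 191.1  27.1  46.9
[... 508 characters left out ...]

slot_mouth 0.83 [268.7 290.1  91.4  63.8] [561.8 120.5]
slot_mouth 0.64 [220.8 383.6  31.   23. ] [516.4 435.1]
slot_far_end 0.86 [270.6 289.8  92.1  64.8] [557.6 117.4]
seat 0.96 [271.5 286.9  91.2  66.7] [560.7 106.4]
gear_48_centre 0.8 [222.5 344.9  20.4  20. ] [569.4 340.8]
gear_68_centre 0.65 [221.4 383.7  29.   20.2] [516.1 433.6]
wedge_thin_end 0.64 [340.9 162.9  29.3  21.1] [ 637.2 -574.1]
wedge_thin_end 0.55 [354.1 230.2  12.2  30.8] [ 446.8 -218. ]
wedge_thick_end 0.75 [355.9 225.2  10.4  33.9] [ 451. -244.]
wedge_thick_end 0.67 [342.9 161.8  31.5  22.2] [ 633.5 -584.1]
1.2 [ 150.03394308 -503.14394103  226.73724314] [3.14148555e+00 2.04368601e-05 2.89804708e-01] 91.97293029397096
```

View pics/top0.png

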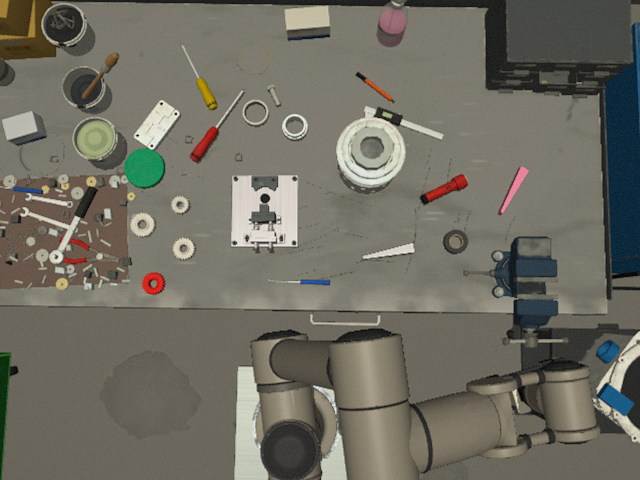

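View pics/side0.png

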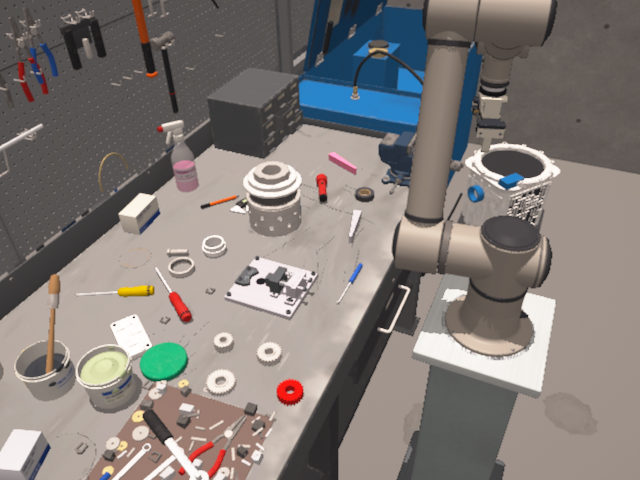

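The top view shows the bright gear_60 near (183,248), with the red look-alike at (153,283). The fixture is at (265,213) with its jaw toward the robot. The steel wedge is at (388,252), thin end left at +y, and the pink look-alike is at (512,190). Next I'll refine the poses by fitting projected models to the masks in both cameras.

```bash
cat >> h.py <<'E'
from scipy.optimize import minimize
def cyl(r,h):
    a=np.linspace(0,2*np.pi,60);return np.array([[r*np.cos(t),r*np.sin(t),z] for t in a for z in(0,h)])
def box(x0,x1,y0,y1,z0,z1): return np.array([[x,y,z] for x in(x0,x1) for y in(y0,y1) for z in(z0,z1)],float)
M={"gear_60_centre":cyl(29.5,18),
"wedge_centre":np.array([[s*70,e*(17/2-s*4.2),z] for s in(-1,1) for e in(-1,1) for z in(0,26)]),
"fixture":np.vstack([box(-132,64,-90,90,0,14)])}
def hull(cam,P,q):
    c,s=np.cos(q[2]),np.sin(q[2]);W=P@np.array([[c,s,0],[-s,c,0],[0,0,1]])+[q[0],q[1],q[3] if len(q)>3 else 0]
    return cv2.convexHull(np.array([proj(cam,w) for w in W],np.float32))[:,0]
def poly(cam,P,q,sh,k=8,off=(0,0)):
    m=np.zeros((sh[0]*k,sh[1]*k),np.uint8);h=(hull(cam,P,q)-off+.5)*k
    cv2.fillPoly(m,[np.int32(np.round(h))],255);return cv2.resize(m,(sh[1],sh[0]),interpolation=cv2.INTER_AREA)/255.
def fit(cam,P,mask,q0,rot=True):
    ys,xs=np.where(mask);x0,x1,y0,y1=xs.min()-15,xs.max()+15,ys.min()-15,ys.max()+15
    t=mask[y0:y1,x0:x1].astype(float)
    f=lambda v:((poly(cam,P,[v[0],v[1],v[2]/100 if rot else 0],t.shape,8,(x0,y0))-t)**2).sum()
    v=[q0[0],q0[1],q0[2]*100]
    for st in(8,3):
        r=minimize(f,v,method="Nelder-Mead",options={"initial_simplex":np.array([v,[v[0]+st,v[1],v[2]],[v[0],v[1]+st,v[2]],[v[0],v[1],v[2]+st]]),"xatol":.05,"fatol":.01});v=r.x
    return np.array([v[0],v[1],v[2]/100]),r.fun,t.sum()
E
python3 - <<'E'
from h import *
G={"gear_60_centre":(463,312,0),"wedge_centre":(456,-232,1.4),"fixture":(590,98,0)}
for c in("top","side"):
    im=bot.capture(c)
    for l,q in G.items():
        for d in bot.masks_of(c,l)[:3]:
            b=d["bbox"];e=proj(c,[q[0]-(34 if l=="fixture" else 0),q[1],10])
            if np.hypot(b[0]-e[0],b[1]-e[1])>20: continue
            m=np.array(d["pixels"],np.uint8)
            m=cv2.morphologyEx(m,cv2.MORPH_CLOSE,np.ones((9,9))) if l!="wedge_centre" else m
            f=fit(c,M[l],m>0,q,l!="gear_60_centre");print(c,l,round(d["confidence"],2),np.round(f[0],3),np.round(f[1:],1))
            break
out=[]
for c,(u,v) in(("top",(265,213)),("side",(272,288))):
    im=cv2.imread(f"pics/{c}0.png");s=cv2.resize(im[v-37:v+38,u-50:u+50],None,fx=4,fy=8 if 0 else 4,interpolation=cv2.INTER_CUBIC);out.append(s)
a=np.hstack(out)
out=[]
for c,(u,v) in(("top",(388,252)),("top",(183,247)),("side",(355,226)),("side",(269,354))):
    im=cv2.imread(f"pics/{c}0.png");out.append(cv2.resize(im[v-25:v+25,u-33:u+34],(200,150),interpolation=cv2.INTER_CUBIC))
cv2.imwrite("pics/c1.png",np.vstack([a,np.hstack(out)]))
E
```

```text
Traceback (most recent call last):
  File "h.py", line 27, in fit
    r=minimize(f,v,method="Nelder-Mead",options={"initial_simplex":np.array([v,[v[0]+st,v[1],v[2]],[v[0],v[1]+st,v[2]],[v[0],v[1],v[2]+st]]),"xatol":.05,"fatol":.01});v=r.x
  File "h.py", line 24, in <lambda>
    f=lambda v:((poly(cam,P,[v[0],v[1],v[2]/100 if rot else 0],t.shape,8,(x0,y0))-t)**2).sum()
                 ~~~~^^^^^^^^^^^^^^^^^^^^^^^^^^^^^^^^^^^^^^^^^^^^^^^^^^^^^^^^^^^^
  File "h.py", line 19, in poly
    m=np.zeros((sh[0]*k,sh[1]*k),np.uint8);h=(hull(cam,P,q)-off+.5)*k
                                              ~~~~^^^^^^^^^
  File "h.py", line 17, in hull
    return cv2.convexHull(np.array([proj(cam,w) for w in W],np.float32))[:,0]
                                    ~~~~^^^^^^^
  File "h.py", line 7, in proj
    p=bot.camera_params(cam);c=np.array(p["R"])@np.array(X,float)+np.array(p["t"]);return np.array([p["fx"]*c[0]/c[2]+p["cx"],p["fy"]*c[1]/c[2]+p["cy"]])
ValueError: time passes only in moves, steps and waits
```

```bash
sed -i 's/^def ray/from functools import lru_cache\n@lru_cache\ndef CP(c): return bot.camera_params(c)\ndef ray/; s/p=bot.camera_params(cam)/p=CP(cam)/' h.py
cat > m.py <<'E'
from h import *
G={"gear_60_centre":(463,312,0),"wedge_centre":(456,-232,1.4),"fixture":(590,98,0)}
for c in("top","side"):
    im=bot.capture(c)
    for l,q in G.items():
        for d in bot.masks_of(c,l)[:3]:
            b=d["bbox"];e=proj(c,[q[0]-(34 if l=="fixture" else 0),q[1],10])
            if np.hypot(b[0]-e[0],b[1]-e[1])>20: continue
            m=np.array(d["pixels"],np.uint8)
            m=cv2.morphologyEx(m,cv2.MORPH_CLOSE,np.ones((9,9))) if l!="wedge_centre" else m
            f=fit(c,M[l],m>0,q,l!="gear_60_centre");print(c,l,round(d["confidence"],2),np.round(f[0],3),np.round(f[1:],1))
            break
out=[]
for c,(u,v) in(("top",(265,213)),("side",(272,288))):
    im=cv2.imread(f"pics/{c}0.png");s=cv2.resize(im[v-37:v+38,u-50:u+50],None,fx=4,fy=4,interpolation=cv2.INTER_CUBIC);out.append(s)
a=np.hstack(out)
out=[]
for c,(u,v) in(("top",(388,252)),("top",(183,247)),("side",(355,226)),("side",(269,354))):
    im=cv2.imread(f"pics/{c}0.png");out.append(cv2.resize(im[v-25:v+25,u-33:u+34],(200,150),interpolation=cv2.INTER_CUBIC))
cv2.imwrite("pics/c1.png",np.vstack([a,np.hstack(out)]))
E
python3 m.py
```

```text
top gear_60_centre 0.83 [460.931 312.754   0.   ] [ 28.4 374. ]
top wedge_centre 0.92 [ 457.82  -235.209    1.787] [ 35.2 325. ]
top fixture 0.85 [5.99882e+02 9.90740e+01 1.10000e-02] [ 532.4 4453. ]
side gear_60_centre 0.93 [4.60222e+02 3.11968e+02 4.80000e-02] [ 41. 440.]
side wedge_centre 0.78 [ 456.754 -234.278    1.781] [ 11.6 221. ]
side fixture 0.68 [6.01878e+02 9.95650e+01 3.00000e-02] [ 595.8 2993. ]
```

View pics/c1.png

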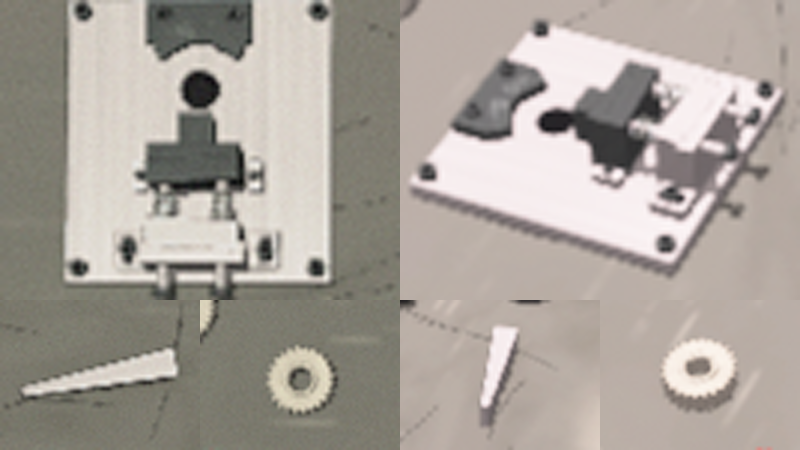

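Run:
```python
from h import *
O={"top":(215,176),"side":(222,251)}
S={"top":[(83,11),(319,10),(79,267),(316,267),(200,89)],"side":[(141,28),(365,90),(28,172),(265,243),(157,121)]}
for c in O:
    g=cv2.imread(f"pics/{c}0.png",0).astype(float);P=[]
    for x,y in S[c]:
        u=O[c][0]+(x+.5)/4-.5;v=O[c][1]+(y+.5)/4-.5;r=6 if (x,y)==S[c][4] else 4
        for _ in range(3):
            a,b=int(round(u)),int(round(v));w=g[b-r:b+r+1,a-r:a+r+1];w=np.clip(np.percentile(w,60)-25-w,0,None)
            Y,X=np.mgrid[b-r:b+r+1,a-r:a+r+1]; m=((X-u)**2+(Y-v)**2<=(r+.3)**2)*w
            u,v=(X*m).sum()/m.sum(),(Y*m).sum()/m.sum()
        P.append(ray(c,u,v,14)[:2])
    P=np.array(P);print(c,np.round(P,1).tolist(),"centre",P[:4].mean(0).round(1),"dist hole",(P[4]-P[:4].mean(0)).round(1))
    if c=="top":
        print([np.round(np.degrees(np.arctan2(*(P[j]-P[i])[::-1])),2) for i,j in((0,1),(2,3),(0,2),(1,3))])
    else: print([np.round(np.degrees(np.arctan2(*(P[j]-P[i])[::-1])),2) for i,j in((0,1),(2,3),(0,2),(1,3))])
```

```text
top [[652.7, 178.9], [655.9, 17.7], [476.6, 177.4], [479.1, 15.1], [599.3, 97.6]] centre [566.1  97.3] dist hole [33.2  0.3]
[np.float64(-88.86), np.float64(-89.13), np.float64(-179.5), np.float64(-179.16)]
side [[658.4, 13.4], [480.8, 10.4], [655.0, 175.3], [477.5, 172.1], [595.2, 94.5]] centre [567.9  92.8] dist hole [27.3  1.7]
[np.float64(-179.04), np.float64(-178.95), np.float64(91.22), np.float64(91.19)]
```

Request:
{"name": "jog_arm", "arguments": {
  "dp": [
    [0.02,0.02,0],
    [0.04,-0.02,0],
    [0.043,-0.036,0],
    [0.043,-0.036,0],
    [0.043,-0.036,0],
    [0.043,-0.036,0],
    [0.043,-0.036,0],
    [0,-0.06,0],
    [0,-0.06,0],
    [0,-0.06,0]
  ],
  "twist": [7.8,7.8,0,0,0,0,0,0,0,0],
  "jaw": 0.09
}}

```text
time: 2.95
tool_pos: [419.9, -125.1, 226.7]
tcp_rot: [3.141, -0.0, 0.017]
contact_force: [1.1, -0.3, -0.6]
grip_width: 90.1
finger_force: 0.0
```

Request:
{"name": "jog_arm", "arguments": {
  "dp": [
    [0.006,-0.055,0],
    [0.006,-0.055,0],
    [0.006,-0.055,0],
    [0.006,-0.055,0],
    [0.006,-0.055,0],
    [0.006,-0.055,0],
    [0.006,-0.055,0.02],
    [0.006,-0.052,0.04],
    [0,0,0.06],
    [0,0,0.03]
  ],
  "twist": [0,0,0,0,0,0,0,0,0,0]
}}

```text
time: 4.2
tool_pos: [458.3, 308.1, 75.5]
tcp_rot: [3.14, 0.004, 0.019]
contact_force: [-0.7, 0.5, -0.2]
grip_width: 90.0
finger_force: 0.0
```

Request:
{"name": "jog_arm", "arguments": {
  "dp": [
    [0,0,0.03],
    [0,0,0.02],
    [0,0,0],
    [0,0,0]
  ],
  "twist": [0,0,0,0]
}}

```text
time: 4.7
tool_pos: [460.7, 308.4, 29.5]
tcp_rot: [-3.141, -0.001, 0.018]
contact_force: [0.1, -0.4, -0.4]
grip_width: 90.3
finger_force: 0.0
```

Run:
```python
from h import *
im=bot.capture("top");im2=bot.capture("side")
o=bot.get_obs();print(o["time"],o["tool_pos"])
a=cv2.resize(im[225:270,150:217],(400,270),interpolation=cv2.INTER_CUBIC);b=cv2.resize(im2[325:385,230:310],(400,270),interpolation=cv2.INTER_CUBIC)
cv2.imwrite("pics/g1.png",np.hstack([a,b]))
```

```text
4.8 [460.86074571 308.46490584  29.88271037]
```

View pics/g1.png

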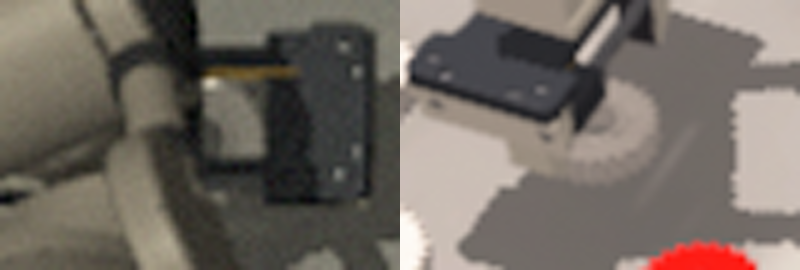

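The crops show the open fingers straddling the gear, with both fingers outside its rim. I'll correct y by +4 mm, descend and close.

Request:
{"name": "jog_arm", "arguments": {
  "dp": [
    [0,-0.004,0.0],
    [0,0,0.013],
    [0,0,0.013],
    [0,0,0]
  ],
  "twist": [0,0,0,0]
}}

```text
time: 5.3
tool_pos: [459.4, 311.7, 1.3]
tcp_rot: [3.141, 0.002, 0.017]
contact_force: [0.2, 0.1, 0.4]
grip_width: 89.9
finger_force: 0.0
```

Request:
{"name": "jog_arm", "arguments": {
  "dp": [
    [0,0,0],
    [0,0,0],
    [0,0,0],
    [0,0,0],
    [0,0,0],
    [0,0,0]
  ],
  "twist": [0,0,0,0,0,0],
  "jaw": 0.05
}}

```text
time: 6.05
tool_pos: [460.1, 312.1, 2.9]
tcp_rot: [3.141, -0.0, 0.018]
contact_force: [-0.5, -1.4, 2.4]
grip_width: 59.1
finger_force: 30.0
```

Request:
{"name": "jog_arm", "arguments": {
  "dp": [
    [0,0,-0.05],
    [0,0,-0.05],
    [0.025,0.036,0],
    [0.025,0.036,0],
    [0.025,0.036,0],
    [0.025,0.036,0],
    [0.025,0.036,0],
    [0.025,0.037,0],
    [0,0,0],
    [0,0,0]
  ],
  "twist": [0,0,0,0,0,0,0,0,0,0]
}}

```text
time: 7.3
tool_pos: [613.1, 98.0, 102.1]
tcp_rot: [-3.141, 0.002, 0.017]
contact_force: [-0.4, -0.9, -3.0]
grip_width: 59.0
finger_force: 30.0
```

Run:
```python
from h import *
im=bot.capture("top");im2=bot.capture("side")
o=bot.get_obs();print(o["time"],o["tool_pos"],o["grip_width"],o["finger_force"],o["contact_force"])
a=cv2.resize(im[175:250,215:315],(400,300),interpolation=cv2.INTER_CUBIC);b=cv2.resize(im2[235:325,220:340],(400,300),interpolation=cv2.INTER_CUBIC)
cv2.imwrite("pics/g2.png",np.hstack([a,b]))
```

```text
7.4 [612.99241959  98.82406361 102.46297244] 58.933878016026725 29.999812399037182 [ 0.11537908 -0.32320088 -1.65748837]
```

View pics/g2.png

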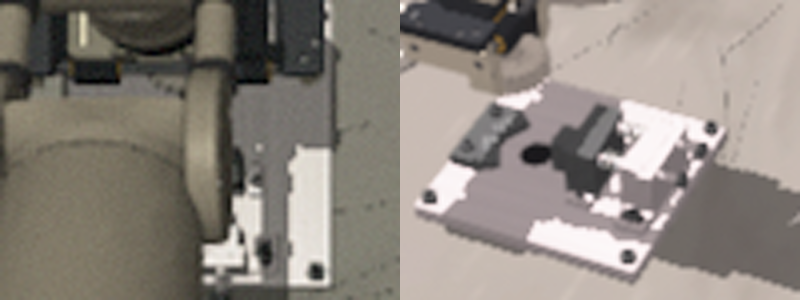

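The gear is held level about 100 mm up, over the vee side of the seat, and the side crop shows the fixture clear below it. Next I'll lower it to just above the vee.

Request:
{"name": "jog_arm", "arguments": {
  "dp": [
    [0.001,0.001,0.02],
    [0,0,0.03],
    [0,0,0.018],
    [0,0,0.005],
    [0,0,0],
    [0,0,0]
  ],
  "twist": [0,0,0,0,0,0]
}}

```text
time: 8.15
tool_pos: [615.6, 96.9, 30.8]
tcp_rot: [3.142, -0.002, 0.018]
contact_force: [1.7, -0.2, -1.7]
grip_width: 59.1
finger_force: 30.0
```

Request:
{"name": "jog_arm", "arguments": {
  "dp": [
    [0,0,0.001],
    [-0.004,0,0],
    [-0.004,0,0],
    [-0.004,0,0],
    [-0.003,0,0],
    [-0.003,0,0],
    [0,0,0],
    [0,0,0]
  ],
  "twist": [0,0,0,0,0,0,0,0]
}}

```text
time: 9.15
tool_pos: [599.7, 96.5, 29.7]
tcp_rot: [-3.142, -0.007, 0.017]
contact_force: [8.2, 0.7, -4.2]
grip_width: 59.2
finger_force: 30.0
```

Request:
{"name": "jog_arm", "arguments": {
  "dp": [
    [-0.002,0,0],
    [-0.0015,0,0],
    [0,0,0],
    [0,0,0]
  ],
  "twist": [0,0,0,0]
}}

```text
time: 9.65
tool_pos: [596.8, 96.4, 29.8]
tcp_rot: [-3.141, -0.009, 0.017]
contact_force: [9.5, 0.9, -5.3]
grip_width: 58.8
finger_force: 30.0
```

Request:
{"name": "jog_arm", "arguments": {
  "dp": [
    [0,0,0.004],
    [0,0,0.004],
    [0,0,0.003],
    [0,0,0]
  ],
  "twist": [0,0,0,0]
}}

```text
time: 10.15
tool_pos: [597.5, 96.4, 19.7]
tcp_rot: [-3.142, -0.01, 0.017]
contact_force: [8.7, 0.1, -0.6]
grip_width: 58.8
finger_force: 30.0
```

Request:
{"name": "jog_arm", "arguments": {
  "dp": [
    [0,0,0.002],
    [0,0,0],
    [0,0,0]
  ],
  "twist": [0,0,0]
}}

```text
time: 10.52
tool_pos: [597.6, 96.3, 17.9]
tcp_rot: [-3.142, -0.01, 0.017]
contact_force: [9.3, -0.6, -0.1]
grip_width: 59.3
finger_force: 30.0
```

Request:
{"name": "jog_arm", "arguments": {
  "dp": [
    [0,0,0.001],
    [0,0,0.0005],
    [0,0,0]
  ],
  "twist": [0,0,0]
}}

```text
time: 10.9
tool_pos: [597.6, 96.4, 16.9]
tcp_rot: [-3.142, -0.011, 0.017]
contact_force: [8.0, 0.6, 4.1]
grip_width: 59.2
finger_force: 30.0
```

Request:
{"name": "jog_arm", "arguments": {
  "dp": [
    [0.001,0,0],
    [0.001,0,0],
    [0.001,0,0],
    [0.001,0,0],
    [0,0,0],
    [0,0,0]
  ],
  "twist": [0,0,0,0,0,0]
}}

```text
time: 11.65
tool_pos: [600.0, 96.4, 16.9]
tcp_rot: [3.141, -0.007, 0.017]
contact_force: [2.7, -0.1, 7.9]
grip_width: 59.1
finger_force: 30.0
```

Request:
{"name": "jog_arm", "arguments": {
  "dp": [
    [0,0,0],
    [0,0,0],
    [0,0,0],
    [0,0,0],
    [0,0,0]
  ],
  "twist": [0,0,0,0,0],
  "jaw": 0.09
}}

```text
time: 12.28
tool_pos: [597.4, 96.5, 14.3]
tcp_rot: [3.142, -0.0, 0.017]
contact_force: [0.4, 0.3, 3.2]
grip_width: 89.6
finger_force: 1.5
```

Request:
{"name": "jog_arm", "arguments": {
  "dp": [
    [0,0,-0.03],
    [0,0,-0.055],
    [0,0,-0.055],
    [-0.045,0.03,-0.02],
    [-0.045,0.03,0],
    [-0.045,0.03,0],
    [0,0.06,0],
    [0,0.06,0],
    [0,0.06,0],
    [0,0.06,0]
  ],
  "twist": [0,0,0,0,0,0,0,0,0,0]
}}

```text
time: 13.52
tool_pos: [467.8, -237.6, 174.1]
tcp_rot: [-3.141, 0.0, 0.017]
contact_force: [0.9, -0.3, -0.0]
grip_width: 90.1
finger_force: 0.0
```

Request:
{"name": "jog_arm", "arguments": {
  "dp": [
    [0,0.0,0],
    [0,0,0],
    [0,0,0],
    [0,0,0],
    [0,0,0],
    [0,0,0],
    [0,0,0],
    [0,0,0],
    [0,0,0],
    [0,0,0]
  ],
  "twist": [-10.1,-10.1,-10.1,-10.1,-10.2,-10.1,-10.1,-10.2,-10.1,-10.1],
  "jaw": 0.06
}}

```text
time: 14.78
tool_pos: [467.9, -235.5, 173.8]
tcp_rot: [-3.141, -0.001, 1.79]
contact_force: [0.1, -0.0, -0.6]
grip_width: 59.9
finger_force: 0.0
```

```bash
cat > look.py <<'E'
from h import *
import sys
im=bot.capture("top");im2=bot.capture("side")
o=bot.get_obs();print(o["time"],o["tool_pos"],o["tcp_rot"],o["joint_positions"])
a=cv2.resize(im[175:250,215:315],(400,300),interpolation=cv2.INTER_CUBIC);b=cv2.resize(im2[245:320,222:322],(400,300),interpolation=cv2.INTER_CUBIC)
cv2.imwrite(sys.argv[1],np.hstack([a,b]))
E
python3 look.py pics/g3.png
```

```text
14.875 [ 467.95982138 -235.57877261  173.86897794] [-3.14101453e+00 -6.51916199e-04  1.78510549e+00] [-6.12734847e-01  3.89379789e-01  1.60757446e+00  1.74802067e-05
  1.14550959e+00 -8.27051414e-01]
```

View pics/g3.png

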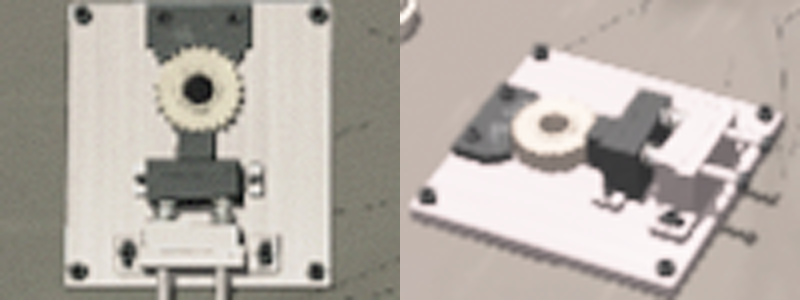

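The picture shows the gear flat and home in the vee, bore at (198,89), with the jaw nose closed on it and the slot open. Now for the wedge.

Request:
{"name": "jog_arm", "arguments": {
  "dp": [
    [-0.047,-0.01,0.0],
    [0,0,0.05],
    [0,0,0.05],
    [0,0,0.03],
    [0,0,0],
    [0,0,0]
  ],
  "twist": [0,0,0,0,0,0]
}}

```text
time: 15.62
tool_pos: [469.0, -284.4, 45.4]
tcp_rot: [3.14, 0.001, 1.782]
contact_force: [-0.3, -0.9, 0.1]
grip_width: 59.8
finger_force: 0.0
```

Request:
{"name": "jog_arm", "arguments": {
  "dp": [
    [0,0,0.02],
    [0,0,0.0165],
    [0,0,0],
    [0,0,0]
  ],
  "twist": [0,0,0,0]
}}

```text
time: 16.12
tool_pos: [468.7, -284.2, 8.5]
tcp_rot: [3.141, 0.001, 1.784]
contact_force: [0.9, 0.7, 1.3]
grip_width: 60.2
finger_force: 0.0
```

Request:
{"name": "jog_arm", "arguments": {
  "dp": [
    [0,0,0],
    [0,0,0],
    [0,0,0],
    [0,0,0],
    [0,0,0],
    [0,0,0]
  ],
  "twist": [0,0,0,0,0,0],
  "jaw": 0.015
}}

```text
time: 16.88
tool_pos: [468.2, -283.9, 7.8]
tcp_rot: [-3.141, 0.0, 1.784]
contact_force: [-0.8, -0.2, 0.5]
grip_width: 23.0
finger_force: 30.0
```

Request:
{"name": "jog_arm", "arguments": {
  "dp": [
    [0,0,-0.05],
    [0,0,-0.05],
    [0.05,0,0],
    [0.05,0,0],
    [0.05,0.01,0],
    [0.04,0.02,0],
    [0.029,0.022,0],
    [0,0,0],
    [0,0,0]
  ],
  "twist": [5.6,5.6,0,0,0,0,0,0,0]
}}

```text
time: 18.0
tool_pos: [516.1, -64.2, 107.5]
tcp_rot: [-3.141, 0.0, 1.589]
contact_force: [-0.5, 0.0, -0.4]
grip_width: 14.8
finger_force: 0.0
```

Run:
```python
from h import *
im=bot.capture("top");im2=bot.capture("side")
o=bot.get_obs();print(o["time"],o["tool_pos"],o["tcp_rot"])
for c,i in(("top",im),("side",im2)):
    # predicted seat / mouth axis + wedge thin end tip from tool
    y=o["tcp_rot"][2];t=np.array(o["tool_pos"])
    for s in(50,120):
        p=t+[s*np.cos(y),s*np.sin(y),18]; u=proj(c,p);cv2.circle(i,tuple(np.int32(u.round())),0,(0,0,255),-1)
    for fy in(-31,31):
        p=[599.6-86-.0175*fy,97.2+fy-1.5,60 ];u=proj(c,p);cv2.circle(i,tuple(np.int32(u.round())),0,(255,0,0),-1)
a=cv2.resize(im[185:265,250:350],(400,320),interpolation=cv2.INTER_NEAREST);b=cv2.resize(im2[230:310,260:360],(400,320),interpolation=cv2.INTER_NEAREST)
cv2.imwrite("pics/g4.png",np.hstack([a,b]))
```

```text
18.1 [515.95162628 -64.79785019 107.63479305] [-3.14107919e+00  1.23264789e-04  1.58721122e+00]
```

View pics/g4.png

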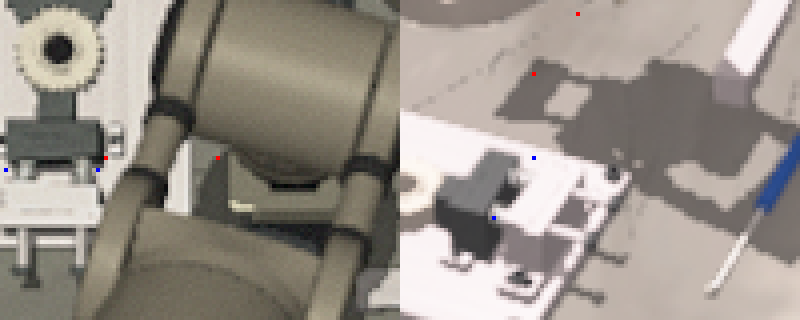

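The tool arrived without the wedge: the grip width is 14.8 mm, and the side crop shows the wedge still on the bench at top right. I gripped too shallow and too far from its centre. I'll re-measure it and grip deeper, near the middle.

Run:
```python
from h import *
q=(460,-210,1.75)
for c in("top","side"):
    im=bot.capture(c);ds=bot.masks_of(c,"wedge_centre")
    for d in ds:
        b=d["bbox"];print(c,round(d["confidence"],2),np.round(b,1),np.round(ray(c,b[0],b[1],13)[:2],0))
        e=proj(c,[q[0],q[1],10])
        if np.hypot(b[0]-e[0],b[1]-e[1])<35:
            f=fit(c,M["wedge_centre"],np.array(d["pixels"]),q);print(np.round(f[0],3),np.round(f[1:],1))
    if c=="top": a=cv2.resize(im[210:285,350:450],(400,300),interpolation=cv2.INTER_CUBIC)
    else: b2=cv2.resize(im[185:260,310:410],(400,300),interpolation=cv2.INTER_CUBIC)
cv2.imwrite("pics/g5.png",np.hstack([a,b2]))
```

```text
top 0.83 [514.2 189.1  29.1  55.4] [ 635. -581.]
top 0.66 [363.8 254.9  52.6  11.6] [ 449. -173.]
[ 447.62  -170.588    1.688] [137.8 522. ]
side 0.82 [340.9 163.2  27.3  22.9] [ 636. -572.]
side 0.62 [347.8 243.9  21.3  30.5] [ 440. -148.]
[ 446.571 -151.33     1.636] [ 73.9 326. ]
```

View pics/g5.png

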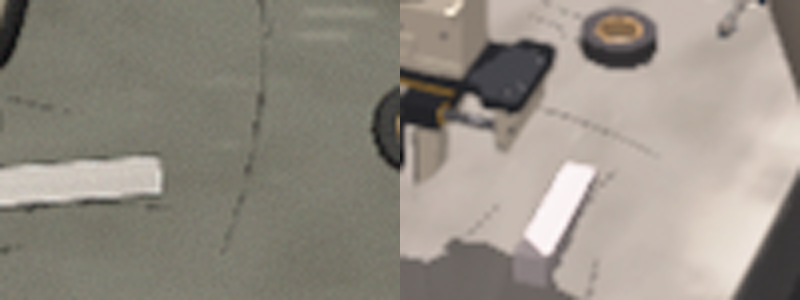

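```bash
cat > wfit.py <<'E'
from h import *
def models():
    B=np.array([[-70,e*13,z] for e in(-1,1) for z in(0,25.4)]+[[70,e*13,z] for e in(-1,1) for z in(0,8.6)],float)
    return {"lying":B,"upright":M["wedge_centre"]}
def run(q,save=None):
    for c in("top","side"):
        im=bot.capture(c)
        if save: cv2.imwrite(f"pics/{save}_{c}.png",im)
        for d in bot.masks_of(c,"wedge_centre"):
            b=d["bbox"];e=proj(c,[q[0],q[1],10])
            if np.hypot(b[0]-e[0],b[1]-e[1])<40:
                print(c,np.round(b,1),round(d["confidence"],2))
                for n,m in models().items():
                    for y in(q[2],q[2]+np.pi):
                        f=fit(c,m,np.array(d["pixels"]),(q[0],q[1],y));print(n,np.round(f[0],3),np.round(f[1:],1))
E
python3 - <<'E'
from wfit import *
run((447,-165,1.65),"w1")
E
```

```text
top [362.3 254.2  53.4  12. ] 0.88
lying [ 448.521 -171.284    1.674] [ 63.3 584. ]
lying [ 449.068 -173.033    4.828] [ 60.7 584. ]
upright [ 447.094 -170.881    1.724] [196. 584.]
upright [ 448.898 -174.784    4.834] [202.9 584. ]
side [346.8 241.   17.6  31.2] 0.74
lying [ 448.645 -166.643    1.66 ] [ 59.2 301. ]
lying [ 449.169 -176.301    4.837] [ 18.1 301. ]
upright [ 447.074 -153.648    1.635] [ 57.1 301. ]
upright [ 446.181 -177.978    4.774] [ 49.8 301. ]
```

The wedge is lying on its side with its thick end toward +y; both cameras fit that model best. I'll pinch it lightly near the thin end, raise it to stand on the thick end, regrip with the tool turned 90° and lay it down upright.

Request:
{"name": "jog_arm", "arguments": {
  "dp": [
    [-0.055,-0.016,0],
    [-0.055,-0.016,0],
    [-0.046,-0.016,0],
    [0,0,0.04],
    [0,0,0.03],
    [0,0,0],
    [0,0,0]
  ],
  "twist": [0,0,-5.9,0,0,0,0],
  "jaw": 0.06
}}

```text
time: 19.38
tool_pos: [471.9, -221.1, 38.7]
tcp_rot: [3.141, 0.001, 1.692]
contact_force: [-0.1, -0.5, 0.1]
grip_width: 59.7
finger_force: 0.0
```

Request:
{"name": "jog_arm", "arguments": {
  "dp": [
    [-0.007,-0.017,0],
    [0,0,0.02],
    [0,0,0.0155],
    [0,0,0],
    [0,0,0]
  ],
  "twist": [0,0,0,0,0]
}}

```text
time: 20.0
tool_pos: [455.4, -230.0, 2.7]
tcp_rot: [3.141, 0.0, 1.691]
contact_force: [0.0, -0.5, 0.2]
grip_width: 60.3
finger_force: 0.0
```

Request:
{"name": "jog_arm", "arguments": {
  "dp": [
    [0,0,0],
    [0,0,0],
    [0,0,0],
    [0,0,0]
  ],
  "twist": [0,0,0,0],
  "jaw": 0.0258
}}

```text
time: 20.5
tool_pos: [455.1, -229.8, 2.3]
tcp_rot: [-3.141, 0.0, 1.691]
contact_force: [-0.9, -0.6, 0.4]
grip_width: 27.4
finger_force: 0.4
```

Request:
{"name": "jog_arm", "arguments": {
  "dp": [
    [0,0,0],
    [0,0,0]
  ],
  "twist": [0,0],
  "jaw": 0.0255
}}

```text
time: 20.75
tool_pos: [455.1, -229.8, 2.3]
tcp_rot: [-3.141, -0.0, 1.691]
contact_force: [-1.8, -0.1, 0.7]
grip_width: 25.6
finger_force: 19.1
```

Request:
{"name": "jog_arm", "arguments": {
  "dp": [
    [0.002,0,-0.016],
    [0.004,0,-0.016],
    [0.006,0,-0.0155],
    [0.008,0,-0.0145],
    [0.0095,0,-0.0135],
    [0.0115,0,-0.012],
    [0,0,0]
  ],
  "twist": [0,0,0,0,0,0,0]
}}

```text
time: 21.62
tool_pos: [450.6, -188.4, 90.8]
tcp_rot: [3.14, 0.001, 1.693]
contact_force: [0.0, -1.1, -0.5]
grip_width: 25.5
finger_force: 16.9
```

```bash
cat > st.py <<'E'
from wfit import *
import sys
# fit tilt of wedge held at thin end: compare mask with silhouettes at tilt th, pivot at grip point
o=bot.get_obs();t=np.array(o["tool_pos"]);y=o["tcp_rot"][2];print(o["time"],t.round(1),round(y,3),o["grip_width"],o["finger_force"])
W=np.array([[s*70,e*(8.5-s*4.2),z] for s in(-1,1) for e in(-1,1) for z in(-13,13)])
ax=np.array([np.cos(y),np.sin(y),0]);la=np.array([np.sin(y),-np.cos(y),0])
for c in("side","top"):
    im=bot.capture(c)
    ds=[d for d in bot.masks_of(c,"wedge_centre")]
    for d in ds:
        b=d["bbox"]
        if np.hypot(*(np.array(b[:2])-proj(c,t)))>60: continue
        m=np.array(d["pixels"]);print(c,np.round(b,1),m.sum(),round(d["confidence"],2))
        for th in range(0,105,15):
            r=np.radians(th);L=-np.cos(r)*ax+np.sin(r)*np.array([0,0,1]);n=np.cross(la,L)
            P=np.array([t+[0,0,5]+(w[0]-56)*L+w[1]*n+w[2]*la for w in W])
            h=cv2.convexHull(np.array([proj(c,p) for p in P],np.float32));mm=np.zeros(m.shape,np.uint8);cv2.fillPoly(mm,[np.int32(h.round())],1)
            print(th,(mm&m).sum(),(mm|m).sum())
E
python3 st.py
```

```text
21.625 [ 450.6 -188.4   90.8] 1.693 25.524667921737635 16.91282607614994
side [345.2 233.   16.5  47.8] 461 0.91
0 252 604
15 329 591
30 427 557
45 458 542
60 411 558
75 355 607
90 287 623
side [332.6 158.2   9.3  12.5] 81 0.44
0 0 476
15 0 540
30 0 604
45 0 620
60 0 589
75 0 582
90 0 530
top [357.8 254.1  10.2   8.1] 100 0.51
0 98 652
15 100 647
30 100 604
45 100 529
60 99 425
75 74 319
90 0 248
```

It's pivoting as planned, at about 45° now. I'll continue the arc.

Request:
{"name": "jog_arm", "arguments": {
  "dp": [
    [0.013,0,-0.0105],
    [0.014,0,-0.0085],
    [0.015,0,-0.0065],
    [0.0155,0,-0.0048],
    [0.016,0,-0.0026],
    [0.0165,0,-0.0005],
    [0,0,0]
  ],
  "twist": [0,0,0,0,0,0,0]
}}

```text
time: 22.7
tool_pos: [439.7, -98.1, 124.0]
tcp_rot: [3.14, 0.0, 1.693]
contact_force: [-0.3, -0.4, 7.2]
grip_width: 25.8
finger_force: 15.4
```

```bash
python3 st.py
```

```text
22.7 [439.7 -98.1 124. ] 1.693 25.81026341928755 15.429937709122896
side [340.1 240.8  12.   42.7] 430 0.96
0 180 711
15 233 769
30 286 755
45 308 709
60 357 664
75 405 575
90 417 504
```

Request:
{"name": "jog_arm", "arguments": {
  "dp": [
    [0,0,0],
    [0,0,-0.008],
    [-0.025,0,0],
    [-0.025,0,0],
    [0,0,0],
    [0,0,0],
    [0,0,0],
    [0,0,0],
    [0,0,0],
    [0,0,0]
  ],
  "twist": [0,0,0,0,10.6,10.6,10.6,10.6,10.6,10.6],
  "jaw": 0.022
}}

```text
time: 24.15
tool_pos: [444.7, -148.4, 130.6]
tcp_rot: [-3.139, 0.001, 0.575]
contact_force: [0.1, 0.8, -3.9]
grip_width: 25.2
finger_force: 30.0
```

Request:
{"name": "jog_arm", "arguments": {
  "dp": [
    [0,0,0],
    [0,0,0],
    [0,0,0],
    [0,0,0.003],
    [0,0,0.003],
    [0,0,0]
  ],
  "twist": [10.7,10.7,10.6,0,0,0]
}}

```text
time: 24.9
tool_pos: [445.1, -149.1, 124.7]
tcp_rot: [-3.141, 0.001, 0.025]
contact_force: [-0.2, 0.2, -3.4]
grip_width: 25.6
finger_force: 30.0
```

Request:
{"name": "jog_arm", "arguments": {
  "dp": [
    [0,0,0.0015],
    [0,0,0.0015],
    [0,0,0]
  ],
  "twist": [0,0,0]
}}

```text
time: 25.28
tool_pos: [447.0, -149.9, 124.1]
tcp_rot: [3.14, -0.004, 0.023]
contact_force: [-1.3, 1.3, 10.0]
grip_width: 25.0
finger_force: 30.0
```

```bash
sed -i 's/range(0,105,15)/range(60,121,10)/' st.py; python3 st.py
```

```text
25.275 [ 447.  -149.9  124.1] 0.023 24.965021672538413 30.02720106393099
side [345.6 229.7  11.5  41.8] 252 0.8
60 1 555
70 10 557
80 88 525
90 242 417
100 187 508
110 92 665
120 54 714
```

Request:
{"name": "jog_arm", "arguments": {
  "dp": [
    [0,0,-0.001],
    [0,0,0],
    [0,0,0]
  ],
  "twist": [0,0,0],
  "jaw": 0.0259
}}

```text
time: 25.85
tool_pos: [445.7, -149.5, 123.4]
tcp_rot: [3.141, -0.001, 0.023]
contact_force: [-0.7, -0.0, 2.1]
grip_width: 25.9
finger_force: 3.1
```

Request:
{"name": "jog_arm", "arguments": {
  "dp": [
    [0,0,0],
    [0,0,0],
    [0,0,0],
    [0,0,-0.03],
    [0,0,-0.03],
    [0,0,0]
  ],
  "twist": [0,0,0,0,0,0],
  "jaw": 0.06
}}

```text
time: 26.6
tool_pos: [446.6, -150.0, 185.0]
tcp_rot: [3.139, -0.004, 0.023]
contact_force: [-0.2, 0.2, -0.3]
grip_width: 60.1
finger_force: 0.0
```

```bash
cat > st2.py <<'E'
from wfit import *
W=np.array([[e*(8.5-s*4.2),f*13,70+s*70] for s in(-1,1) for e in(-1,1) for f in(-1,1)])
for c in("side","top"):
    im=bot.capture(c);cv2.imwrite(f"pics/stand_{c}.png",im)
    for d in bot.masks_of(c,"wedge_centre"):
        b=d["bbox"];m=np.array(d["pixels"])
        if np.hypot(*(np.array(b[:2])-proj(c,[446,-150,70])))>50: continue
        f=fit(c,W,m,(446,-150,0));print(c,np.round(b,1),round(d["confidence"],2),np.round(f[0],2),np.round(f[1:],1))
o=bot.get_obs();print(o["time"],o["tool_pos"],o["tcp_rot"])
E
python3 st2.py
```

```text
side [345.8 228.9  12.7  41.9] 0.9 [ 4.5054e+02 -1.4855e+02  6.0000e-02] [ 49.7 333. ]
26.8 [ 444.79031809 -149.06731531  182.07838122] [-3.14064231e+00  1.93546395e-03  2.27721409e-02]
```

Request:
{"name": "jog_arm", "arguments": {
  "dp": [
    [0,0,0],
    [0,0,0],
    [0,0,0],
    [0,0,0],
    [0,0,0],
    [0,0,0],
    [0,0,0],
    [0,0,0],
    [0,0,0],
    [0,-0.002,0]
  ],
  "twist": [-10,-10,-10,-10,-10,-10,-10,-10,-10,0]
}}

```text
time: 28.05
tool_pos: [443.0, -149.2, 182.2]
tcp_rot: [-3.14, -0.001, 1.592]
contact_force: [-0.4, 0.3, -0.2]
grip_width: 60.0
finger_force: 0.0
```

```bash
python3 st2.py
```

```text
side [347.  229.1  12.2  42.8] 0.82 [ 4.4733e+02 -1.5022e+02  8.0000e-02] [ 27.1 335. ]
28.25 [ 443.26025203 -149.38105759  182.87809588] [-3.14110592e+00 -1.93359459e-04  1.59106456e+00]
```

Request:
{"name": "jog_arm", "arguments": {
  "dp": [
    [0,0.005,0],
    [0,0,0.02],
    [0,0,0.025],
    [0,0,0.0135],
    [0,0,0]
  ],
  "twist": [0,0,0,0,0]
}}

```text
time: 28.88
tool_pos: [448.2, -149.1, 124.0]
tcp_rot: [-3.14, -0.001, 1.593]
contact_force: [-0.1, 0.4, 0.1]
grip_width: 60.2
finger_force: 0.0
```

Request:
{"name": "jog_arm", "arguments": {
  "dp": [
    [0,0,0],
    [0,0,0],
    [0,0,0],
    [0,0,0]
  ],
  "twist": [0,0,0,0],
  "jaw": 0.0108
}}

```text
time: 29.38
tool_pos: [448.5, -149.4, 124.9]
tcp_rot: [3.141, 0.0, 1.594]
contact_force: [0.5, 0.1, 0.1]
grip_width: 24.5
finger_force: 0.0
```

Request:
{"name": "jog_arm", "arguments": {
  "dp": [
    [0,0,0],
    [0,0,0],
    [0,0,0]
  ],
  "twist": [0,0,0]
}}

```text
time: 29.75
tool_pos: [448.4, -149.3, 124.7]
tcp_rot: [-3.142, 0.0, 1.594]
contact_force: [-1.0, -0.1, 0.4]
grip_width: 10.9
finger_force: 0.1
```

Request:
{"name": "jog_arm", "arguments": {
  "dp": [
    [0,0,0],
    [0,0,0]
  ],
  "twist": [0,0],
  "jaw": 0.0103
}}

```text
time: 30.0
tool_pos: [448.4, -149.3, 124.7]
tcp_rot: [-3.142, 0.0, 1.594]
contact_force: [-0.5, -0.9, 0.3]
grip_width: 10.4
finger_force: 0.4
```

Request:
{"name": "jog_arm", "arguments": {
  "dp": [
    [0,0,0],
    [0,0,0]
  ],
  "twist": [0,0],
  "jaw": 0.0097
}}

```text
time: 30.25
tool_pos: [448.4, -149.3, 124.7]
tcp_rot: [-3.142, 0.0, 1.594]
contact_force: [-0.6, 0.3, -0.3]
grip_width: 10.0
finger_force: 12.3
```

Request:
{"name": "jog_arm", "arguments": {
  "dp": [
    [0.017,0,-0.0005],
    [0.017,0,0.0015],
    [0.017,0,0.004],
    [0.016,0,0.006],
    [0,0,0]
  ],
  "twist": [0,0,0,0,0]
}}

```text
time: 30.88
tool_pos: [446.6, -80.4, 113.3]
tcp_rot: [-3.141, -0.001, 1.596]
contact_force: [-0.2, 2.1, 5.5]
grip_width: 9.8
finger_force: 11.6
```

```bash
cat > st3.py <<'E'
from wfit import *
o=bot.get_obs();t=np.array(o["tool_pos"]);y=o["tcp_rot"][2];print(o["time"],t.round(1),o["contact_force"].round(1) if hasattr(o["contact_force"],"round") else o["contact_force"],o["grip_width"],o["finger_force"])
W=np.array([[s*70,e*(8.5-s*4.2),z] for s in(-1,1) for e in(-1,1) for z in(-13,13)])
ax=np.array([np.cos(y),np.sin(y),0]);la=np.array([np.sin(y),-np.cos(y),0])
bot.capture("side")
for d in bot.masks_of("side","wedge_centre"):
    b=d["bbox"]
    if np.hypot(*(np.array(b[:2])-proj("side",t)))>60: continue
    m=np.array(d["pixels"]);print(np.round(b,1),m.sum(),round(d["confidence"],2))
    for th in range(-30,121,15):
        r=np.radians(th);L=np.sin(r)*ax+np.cos(r)*np.array([0,0,1]);n=np.cross(la,L)
        P=np.array([t+[0,0,5]+(w[0]-59)*L+w[1]*la+w[2]*n for w in W])
        h=cv2.convexHull(np.array([proj("side",p) for p in P],np.float32));mm=np.zeros(m.shape,np.uint8);cv2.fillPoly(mm,[np.int32(h.round())],1)
        print(th,(mm&m).sum(),(mm|m).sum(),P[:,2].min().round(1))
E
python3 st3.py
```

```text
30.875 [446.6 -80.4 113.3] [-0.2  2.1  5.5] 9.780268862972214 11.595151350585127
[342.1 239.1  13.9  27.8] 207 0.68
-30 62 635 0.1
-15 66 593 -9.7
0 96 519 -10.7
15 144 447 -9.7
30 207 297 0.1
45 78 351 17.9
60 33 418 42.5
75 31 498 72.4
90 29 556 105.3
105 28 600 102.9
120 29 673 101.5
```

Tilting as planned, at 30°. I'll continue the lay-down.

Request:
{"name": "jog_arm", "arguments": {
  "dp": [
    [0.0155,0,0.008],
    [0.014,0,0.01],
    [0.0125,0,0.012],
    [0.011,0,0.0135],
    [0.009,0,0.015],
    [0.007,0,0.016],
    [0.005,0,0.0165],
    [0.0025,0,0.015],
    [0,0,0]
  ],
  "twist": [0,0,0,0,0,0,0,0,0]
}}

```text
time: 32.1
tool_pos: [444.2, -5.3, 6.2]
tcp_rot: [-3.139, -0.0, 1.594]
contact_force: [-1.2, 0.8, -1.7]
grip_width: 9.9
finger_force: 10.8
```

```bash
python3 st3.py
```

```text
32.1 [444.2  -5.3   6.2] [-1.2  0.8 -1.7] 9.89211936797089 10.785477064709994
```

Request:
{"name": "jog_arm", "arguments": {
  "dp": [
    [0,0,0],
    [0,0,0],
    [0,0,0],
    [0,0,-0.05],
    [0,0,-0.05],
    [0,0,0]
  ],
  "twist": [0,0,0,0,0,0],
  "jaw": 0.04
}}

```text
time: 32.95
tool_pos: [447.6, -6.3, 111.0]
tcp_rot: [3.134, 0.002, 1.594]
contact_force: [0.3, 0.3, -0.7]
grip_width: 40.2
finger_force: 0.0
```

Run:
```python
from wfit import *
run((445,-63,1.59),"w2")
im=cv2.imread("pics/w2_top.png");im2=cv2.imread("pics/w2_side.png")
a=cv2.resize(im[200:275,270:370],(400,300),interpolation=cv2.INTER_CUBIC);b=cv2.resize(im2[215:290,290:390],(400,300),interpolation=cv2.INTER_CUBIC)
cv2.imwrite("pics/g6.png",np.hstack([a,b]))
```

```text
top [337.1 254.9  29.8   8.5] 0.79
lying [443.864 -68.781   1.633] [203.4 234. ]
lying [445.212 -69.945   4.765] [199. 234.]
upright [446.607 -68.907   1.594] [ 95.1 234. ]
upright [446.671 -70.02    4.813] [197. 234.]
side [336.4 260.6  22.5  33.1] 0.85
lying [446.155 -75.254   1.594] [ 82.8 320. ]
lying [446.89  -85.798   4.79 ] [ 75.2 320. ]
upright [446.068 -68.704   1.583] [ 26.2 320. ]
upright [445.267 -81.171   4.739] [ 86.1 320. ]
```

The wedge is upright again with its thin end toward +y: centre (446,-69), yaw 1.588. I'll grip it deep near the centre.

Request:
{"name": "jog_arm", "arguments": {
  "dp": [
    [-0.03,-0.001,0],
    [-0.029,-0.001,0],
    [0,0,0.05],
    [0,0,0.03],
    [0,0,0],
    [0,0,0]
  ],
  "twist": [0,0,0,0,0,0]
}}

```text
time: 33.9
tool_pos: [444.7, -64.9, 27.9]
tcp_rot: [-3.141, 0.0, 1.594]
contact_force: [-0.3, -0.4, 1.1]
grip_width: 40.0
finger_force: 0.0
```

Request:
{"name": "jog_arm", "arguments": {
  "dp": [
    [0,0.0015,0],
    [0,0,0.0245],
    [0,0,0],
    [0,0,0]
  ],
  "twist": [0,0,0,0]
}}

```text
time: 34.4
tool_pos: [446.6, -65.0, 4.0]
tcp_rot: [3.14, 0.0, 1.594]
contact_force: [-0.1, -0.1, 0.0]
grip_width: 39.8
finger_force: 0.0
```

Request:
{"name": "jog_arm", "arguments": {
  "dp": [
    [0,0,0],
    [0,0,0],
    [0,0,0],
    [0,0,0],
    [0,0,0]
  ],
  "twist": [0,0,0,0,0],
  "jaw": 0.01
}}

```text
time: 35.02
tool_pos: [446.2, -64.9, 3.4]
tcp_rot: [3.141, 0.0, 1.594]
contact_force: [-1.5, 0.8, 5.7]
grip_width: 16.5
finger_force: 30.0
```

Request:
{"name": "jog_arm", "arguments": {
  "dp": [
    [0,0,-0.005],
    [0,0,-0.012],
    [0,0,-0.015],
    [0,0,-0.015],
    [0,0,-0.01],
    [0,0,0]
  ],
  "twist": [0,0,0,0,0,0]
}}

```text
time: 35.78
tool_pos: [446.4, -65.0, 60.9]
tcp_rot: [3.14, 0.001, 1.594]
contact_force: [-0.2, 0.4, -3.9]
grip_width: 16.8
finger_force: 29.9
```

Weight felt, wedge held. Moving to the slot entry, with the yaw trimmed from 1.594 to 1.588.

Request:
{"name": "jog_arm", "arguments": {
  "dp": [
    [0.005,0.007,0],
    [0.009,0.0125,0],
    [0.01,0.0135,0],
    [0.01,0.0135,0],
    [0.01,0.0125,0],
    [0.006,0.008,0],
    [0.003,0.0035,0],
    [0,0,0],
    [0,0,0]
  ],
  "twist": [0,0,0.3,0,0,0,0,0,0]
}}

```text
time: 36.9
tool_pos: [515.0, -10.7, 60.1]
tcp_rot: [-3.141, 0.0, 1.588]
contact_force: [0.0, -0.0, -4.1]
grip_width: 16.5
finger_force: 29.9
```

Run:
```python
from wfit import *
o=bot.get_obs();t=np.array(o["tool_pos"]);print(o["time"],t.round(1),o["tcp_rot"][2],o["grip_width"],o["contact_force"])
for c in("side","top"):
    im=bot.capture(c);cv2.imwrite(f"pics/w3_{c}.png",im)
    for d in bot.masks_of(c,"wedge_centre"):
        b=d["bbox"]
        if np.hypot(*(np.array(b[:2])-proj(c,t)))>60: continue
        P=M["wedge_centre"]+[0,0,t[2]-3.4]
        f=fit(c,P,np.array(d["pixels"]),(t[0],t[1]-4,1.588));print(c,round(d["confidence"],2),np.round(f[0],3),np.round(f[1:],1))
for c in("side","top"):
    im=cv2.imread(f"pics/w3_{c}.png")
    h=hull(c,M["wedge_centre"],[t[0],t[1]-4,1.588,t[2]-3.4]);cv2.polylines(im,[np.int32(h.round())],True,(0,0,255),1)
    if c=="side": b=cv2.resize(im[225:300,260:360],(400,300),interpolation=cv2.INTER_NEAREST)
    else: a=cv2.resize(im[185:260,250:350],(400,300),interpolation=cv2.INTER_NEAREST)
cv2.imwrite("pics/g7.png",np.hstack([a,b]))
```

```text
36.9 [515.  -10.7  60.1] 1.5879696712190736 16.549849254652287 [ 3.29481839e-02 -3.83888004e-03 -4.09735786e+00]
side 0.71 [505.652  59.24    1.846] [152.1 181. ]
top 0.55 [515.109 -15.474   1.569] [314.1  88. ]
```

View pics/g7.png

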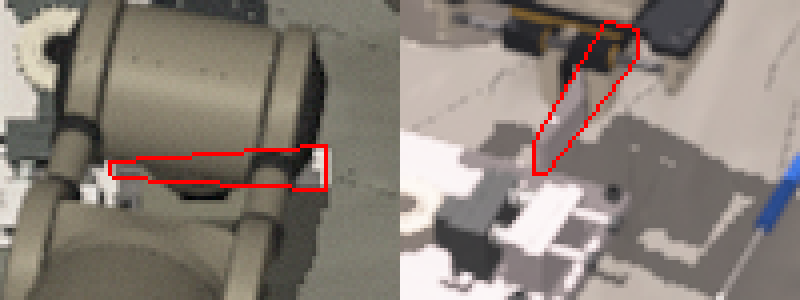

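The held wedge matches its predicted outline in both crops, with its thin tip at (110,165) in the top crop and (535,150) in the side crop, lined up with the slot. Lowering it.

Request:
{"name": "jog_arm", "arguments": {
  "dp": [
    [0,0,0.01],
    [0,0,0.015],
    [0,0,0.01],
    [0,0,0.005],
    [0,0,0],
    [0,0,0]
  ],
  "twist": [0,0,0,0,0,0]
}}

```text
time: 37.85
tool_pos: [515.8, -10.5, 20.4]
tcp_rot: [3.141, 0.0, 1.588]
contact_force: [-0.3, -1.2, -3.2]
grip_width: 16.3
finger_force: 29.9
```

Request:
{"name": "jog_arm", "arguments": {
  "dp": [
    [0.004,0,0.001],
    [0.004,0,0],
    [0.004,0,0],
    [0.004,0,0],
    [0.003,0,0],
    [0,0,0]
  ],
  "twist": [0,0,0,0,0,0]
}}

```text
time: 38.6
tool_pos: [515.1, 8.8, 19.1]
tcp_rot: [-3.142, 0.0, 1.589]
contact_force: [0.7, 0.2, -4.1]
grip_width: 16.5
finger_force: 29.9
```

Thin end is past the mouth by about 10 mm with no resistance. Continuing.

Request:
{"name": "jog_arm", "arguments": {
  "dp": [
    [0.004,0,0],
    [0.004,0,0],
    [0.004,0,0],
    [0.003,0,0],
    [0,0,0.001],
    [0,0,0]
  ],
  "twist": [0,0,0,0,0,0]
}}

```text
time: 39.35
tool_pos: [514.8, 23.5, 18.0]
tcp_rot: [-3.141, 0.0, 1.588]
contact_force: [-0.2, 0.4, -3.4]
grip_width: 16.9
finger_force: 29.9
```

Request:
{"name": "jog_arm", "arguments": {
  "dp": [
    [0.002,0,0.001],
    [0,0,0.0005],
    [0,0,0]
  ],
  "twist": [0,0,0]
}}

```text
time: 39.72
tool_pos: [515.3, 25.4, 17.4]
tcp_rot: [3.14, 0.0, 1.588]
contact_force: [-1.0, -1.0, 4.4]
grip_width: 16.4
finger_force: 29.9
```

Request:
{"name": "jog_arm", "arguments": {
  "dp": [
    [0,0,0],
    [0,0,0],
    [0,0,0],
    [0,0,-0.02],
    [0,0,-0.02],
    [0,0,0]
  ],
  "twist": [0,0,0,0,0,0],
  "jaw": 0.036
}}

```text
time: 40.48
tool_pos: [515.8, 25.5, 57.7]
tcp_rot: [3.139, 0.0, 1.588]
contact_force: [0.0, -0.3, 0.6]
grip_width: 35.8
finger_force: 0.0
```

Request:
{"name": "jog_arm", "arguments": {
  "dp": [
    [-0.03,0,-0.005],
    [-0.04,0,0],
    [-0.025,0,0],
    [0,0,0.02],
    [0,0,0.016],
    [0,0,0],
    [0,0,0]
  ],
  "twist": [0,0,0,0,0,0,0],
  "jaw": 0.0
}}

```text
time: 41.35
tool_pos: [516.7, -69.1, 25.7]
tcp_rot: [3.142, 0.0, 1.589]
contact_force: [0.4, -0.4, 0.0]
grip_width: -0.1
finger_force: 0.0
```

Run:
```python
from wfit import *
o=bot.get_obs();t=np.array(o["tool_pos"]);print(o["time"],t.round(1),o["grip_width"],o["contact_force"])
for c in("side","top"):
    im=bot.capture(c);cv2.imwrite(f"pics/w4_{c}.png",im)
    for d in bot.masks_of(c,"wedge_centre"):
        b=d["bbox"];u=proj(c,[515,22,27]);m=np.array(d["pixels"])
        if np.hypot(*(np.array(b[:2])-u))>40: continue
        ys,xs=np.where(m);print(c,round(d["confidence"],2),np.round(b,1),"pred thick",proj(c,[515.5,-48,40]).round(1),proj(c,[515.5,-48,14]).round(1),xs.min(),xs.max(),ys.min(),ys.max())
        # visible-part fit in y: thick edge
```

```text
41.35 [516.7 -69.1  25.7] -0.0588654406748548 [ 0.44247687 -0.4018487   0.0495938 ]
side 0.48 [303.2 261.8  17.2  18.2] pred thick [310.2 250.3] [310.5 257.3] 295 313 250 271
top 0.61 [291.9 227.3  36.4   7. ] pred thick [317.5 228.4] [317.6 229.6] 273 309 225 231
```

Request:
{"name": "jog_arm", "arguments": {
  "dp": [
    [0,0,0.004],
    [0.004,0,0],
    [0.004,0,0],
    [0.004,0,0],
    [0.006,0,0],
    [0.007,0,0],
    [0.007,0,0],
    [0.007,0,0],
    [0.004,0,0],
    [0,0,0]
  ],
  "twist": [0,0,0,0,0,0,0,0,0,0]
}}

```text
time: 42.8
tool_pos: [515.7, -26.0, 21.6]
tcp_rot: [-3.141, -0.0, 1.589]
contact_force: [-0.4, -0.2, -0.1]
grip_width: 0.3
finger_force: 0.0
```

Request:
{"name": "jog_arm", "arguments": {
  "dp": [
    [0.004,0,0],
    [0.003,0,0],
    [0.002,0,0],
    [0.002,0,0],
    [0.002,0,0]
  ],
  "twist": [0,0,0,0,0]
}}

```text
time: 43.42
tool_pos: [515.5, -13.4, 21.6]
tcp_rot: [-3.142, 0.0, 1.588]
contact_force: [0.3, -0.9, 0.4]
grip_width: 0.6
finger_force: 0.5
```

Request:
{"name": "jog_arm", "arguments": {
  "dp": [
    [0.002,0,0],
    [0.002,0,0],
    [0.002,0,0],
    [0.002,0,0],
    [0.002,0,0],
    [0.002,0,0]
  ],
  "twist": [0,0,0,0,0,0]
}}

```text
time: 44.18
tool_pos: [515.3, -1.3, 21.6]
tcp_rot: [3.142, 0.0, 1.588]
contact_force: [0.4, -0.4, 0.0]
grip_width: 0.5
finger_force: 0.6
```

```bash
cat > ck.py <<'E'
from wfit import *
o=bot.get_obs();print(o["time"],np.round(o["tool_pos"],1),o["contact_force"])
for c in("side","top"):
    im=bot.capture(c)
    for d in bot.masks_of(c,"wedge_centre"):
        b=d["bbox"]
        if np.hypot(*(np.array(b[:2])-proj(c,[513,70,27])))<60:
            ys,xs=np.where(d["pixels"]);print(c,round(d["confidence"],2),len(xs),xs.min(),xs.max(),ys.min(),ys.max())
    for cy in(-75,-45,-25,-5):
        print(c,cy,"thin",proj(c,[512,95.7+cy+70,40]).round(0),"thick",proj(c,[515,95.7+cy-70,40]).round(0))
E
python3 ck.py
```

```text
44.175 [515.3  -1.3  21.6] [ 0.39142446 -0.38863573  0.0339958 ]
side 0.64 188 278 305 263 301
side -75 thin [290. 281.] thick [311. 250.]
side -45 thin [285. 288.] thick [306. 256.]
side -25 thin [281. 293.] thick [303. 261.]
side -5 thin [278. 298.] thick [300. 265.]
top 0.48 89 243 281 226 232
top -75 thin [265. 229.] thick [318. 229.]
top -45 thin [254. 229.] thick [307. 228.]
top -25 thin [247. 229.] thick [299. 228.]
top -5 thin [239. 228.] thick [292. 228.]
```

The wedge is moving with the fingers, centre at about y = -16. Continuing.

Request:
{"name": "jog_arm", "arguments": {
  "dp": [
    [0.002,0,0],
    [0.002,0,0],
    [0.002,0,0],
    [0.002,0,0],
    [0.0015,0,0]
  ],
  "twist": [0,0,0,0,0]
}}

```text
time: 45.0
tool_pos: [515.6, 5.9, 21.8]
tcp_rot: [3.141, 0.003, 1.589]
contact_force: [0.9, -16.7, -1.3]
grip_width: 0.2
finger_force: 8.2
```

Request:
{"name": "jog_arm", "arguments": {
  "dp": [
    [0.0005,0,0],
    [0,0,0]
  ],
  "twist": [0,0]
}}

```text
time: 45.25
tool_pos: [515.6, 6.0, 21.8]
tcp_rot: [3.141, 0.004, 1.589]
contact_force: [0.8, -15.6, -1.0]
grip_width: 0.5
finger_force: 7.7
```

Request:
{"name": "jog_arm", "arguments": {
  "dp": [
    [0.0005,0,0],
    [0.0005,0,0],
    [0,0,0]
  ],
  "twist": [0,0,0]
}}

```text
time: 45.62
tool_pos: [515.6, 6.5, 21.8]
tcp_rot: [3.141, 0.004, 1.589]
contact_force: [0.1, -18.1, -0.8]
grip_width: 0.7
finger_force: 9.1
```

Request:
{"name": "jog_arm", "arguments": {
  "dp": [
    [0.0005,0,0],
    [0.0005,0,0],
    [0,0,0]
  ],
  "twist": [0,0,0]
}}

```text
time: 46.0
tool_pos: [515.7, 6.9, 21.8]
tcp_rot: [3.141, 0.005, 1.589]
contact_force: [-0.1, -21.0, -0.9]
grip_width: 0.4
finger_force: 10.4
```

That's 21 N, within the 15 to 25 N locking range. Backing off and lifting clear.

Request:
{"name": "jog_arm", "arguments": {
  "dp": [
    [-0.01,0,0],
    [-0.03,0,0],
    [-0.04,0,0],
    [0,0,-0.05],
    [0,0,-0.05],
    [-0.05,0,-0.03],
    [-0.05,0,0],
    [-0.05,0,0],
    [0,0,0]
  ],
  "twist": [0,0,0,0,0,0,0,0,0]
}}

```text
time: 47.12
tool_pos: [518.8, -222.2, 151.4]
tcp_rot: [3.141, 0.0, 1.584]
contact_force: [0.2, 0.5, -0.2]
grip_width: 0.6
finger_force: 0.0
```

```bash
python3 ck.py
python3 - <<'E'
from h import *
for c in("top","side"):
    bot.capture(c)
    for d in bot.masks_of(c,"gear_60_centre"):
        b=d["bbox"]
        if np.hypot(*(np.array(b[:2])-proj(c,[600,97,25])))<25:
            m=cv2.morphologyEx(np.array(d["pixels"],np.uint8),cv2.MORPH_CLOSE,np.ones((9,9)))
            f=fit(c,M["gear_60_centre"]+[0,0,14],m>0,(600,97,0),False);print(c,np.round(f[0],1),np.round(f[1:],1),d["confidence"])
    for l in("gear_48_centre","gear_68_centre"):
        for d in bot.find_in(c,l)[:2]: print(c,l,np.round(d["bbox"],1),round(d["confidence"],2))
E
```

```text
47.125 [ 518.8 -222.2  151.4] [ 0.18128636  0.48257168 -0.17132733]
side 0.56 187 276 304 265 304
side -75 thin [290. 281.] thick [311. 250.]
side -45 thin [285. 288.] thick [306. 256.]
side -25 thin [281. 293.] thick [303. 261.]
side -5 thin [278. 298.] thick [300. 265.]
top 0.73 306 241 292 223 233
top 0.51 289 254 274 187 205
top -75 thin [265. 229.] thick [318. 229.]
top -45 thin [254. 229.] thick [307. 228.]
top -25 thin [247. 229.] thick [299. 228.]
top -5 thin [239. 228.] thick [292. 228.]
top [601.1  96.5   0. ] [ 10.3 396. ] 0.6
top gear_48_centre [179.6 203.7  18.7  17. ] 0.56
top gear_68_centre [142.7 226.3  27.8  22. ] 0.59
side [602.5  98.2   0. ] [ 49.4 293. ] 0.59
side gear_48_centre [222.1 341.6  17.9  19.8] 0.84
side gear_68_centre [220.1 383.4  33.7  25.5] 0.73
```

Wedge centre is at about y = -8, the gear is seated and the bystander gears haven't moved.

```bash
python3 -c "
from plant import bot
print(bot.close_job())"
```

```text
the job is handed in; nothing more can be done
None
```

The 60 mm gear is clamped in the vee and the wedge is locked at a 21 N push; I handed the job in at about 47 s with the other two gears unmoved. The wedge slipped from the gripper once, so I stood it back upright before inserting it.

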